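# Draw the telescopic magnifier out over the dish and hold it

## Task

Bring the telescopic magnifier out over the terracotta dish for me: press the red release button on its barrel right down, then take the orange knob and draw the tubes out past the first stop, all the way to the second stop. Springs pull it back in, so finish while still holding the knob, with the magnifier fully out and still, and leave the dish, the charger and the glasses case where they are.

Things in the scene. Friction and masses are not known exactly. Their poses are not given: they have to be found in the camera images.
- stand: Wooden stand (foot 130 x 100 x 22 mm, post 110 x 30 mm) that stands firm and does not move; two steel clips hold a black telescope barrel (29 mm thick, level) along its own x axis, the barrel axis 115 mm above the table. Origin: on the table under the foot, 5 mm from its middle; x = the direction in which the telescope pulls out, z up. The barrel runs from x = -76 to +56 mm.
- button_top (a point): Centre of the top face of the red release button (round, 18 mm across) on top of the barrel, at x = -20 mm of the stand, 143 mm above the table when up. It stands 8.5 mm proud of its black housing (36 x 26 mm, top at 134.5 mm) and goes straight down by 6 mm.
- button (a joint): Release button: 0 = up, 0.006 m = fully down. It needs about 3 N to move, no spring: it stays where it is pushed. Until it is pressed beyond about 0.005 m a pin inside locks the tubes in; once it is down they are free.
- inner_tube (a joint): How far the thin inner tube (with knob and lens) is out of the middle tube, 0 to 0.05 m. It comes out first, against a weak spring (2.5 to 4 N); 0.05 is the first stop.
- middle_tube (a joint): How far the middle tube is out of the barrel, 0 to 0.05 m. It follows once the inner tube is at its stop, against a stronger spring (6 to 8 N); 0.05 together with inner_tube 0.05 is the second stop, 100 mm of pull in all. Let go, both spring back in.
- pull_knob: Orange upright knob, 18 x 18 mm and 46 mm tall, on a black block on the inner tube; origin at the centre of its underside, 126 mm above the table (top at 172 mm); x = pull direction, y across, z up. Pushed in it stands 95 mm along x from the stand's origin, at the second stop 195 mm. Beside it the tubes and the block are below 126 mm.
- lens_center (a point): Centre of the round magnifier lens (84 mm across with its black rim, 8 mm thick, level, 115 mm above the table), 60 mm beyond the knob in the pull direction; it moves with the knob.
- dish: Loose terracotta dish with three glass beads fixed in it, 100 mm across the rim, 28 mm high; origin at the centre of its underside. It stands roughly where the lens comes at the second stop, well below it.
- charger: Loose slim silver charger pad, 75 x 75 x 12 mm; origin at the centre of its underside.
- glasses_case: Loose folded aluminium glasses case, 58 x 155 mm (long side along its y), 34 mm high; origin at the centre of its underside.
Mind the look-alikes: they are no part of the job. Of the things like the dish, leave any that is green; of the rest the larger one is meant.

How it is judged:
By the outcome, as a careful person would: the job done as asked, in the order asked, and still so for the second after the job is handed in, while the arm keeps its last pose, push and grip.
It also fails if it takes over 45 s, if anything falls off the work surface, if the arm or the gripper's body presses on something with over 40 N, if the wrist force passes 120 N, or if a joint passes its speed limit or range.

## Robot

A 6-joint arm with a two-finger parallel gripper is mounted at the origin on the work surface. World frame = base frame: x ahead of the robot, y to its left, z up, the work surface at z = 0. Lengths are in m, angles in degrees, forces in N, time in s.
With the tool pointing down it reaches from about 0.325 to 0.85 m from the base axis. Payload 15.5 kg.
Tool frame: the origin (TCP) lies at the very end of the fingers, on their centre line; the grasp point (between the pads) lies arm.grip_depth behind it (arm.grip_depth is the distance from the TCP to the grasp point, in m); z points along the fingers, y is the direction in which the jaws open and shut (so a half turn about z gives the same grasp; the last joint's range is limited). The gripper opens to 91 mm and grips with 3 to 60 N. Pads are 32 mm wide; open, the fingers measure 118 mm over their backs; the gripper's body (76 mm by 178 mm) begins 60 mm behind the grasp point.
Start: joints at [70.445, 28.281, 77.091, -0, 74.628, -5.472], TCP at [0.152, 0.606, 0.187] pointing down, gripper open.
Joint ranges: [-166.48, 166.48], [-47.26, 123.95], [12.59, 153.08], [-70.14, 250.14], [6.76, 159.57], [-176.63, 176.63]. Speed limits (degrees/s): [108.29, 108.29, 147.25, 172.46, 172.46, 172.46].

## Interface

Orientations are given as a 3x3 rotation matrix whose columns are the frame's x, y, z axes.
In Python, from rig import arm gives the robot as it stands. Calls block until the motion is done:
- arm.move_to(position, orientation): joint-space move of the TCP to a pose.
- arm.move_l(position, orientation=None, feed=0.15): straight line of the TCP; orientation=None keeps the orientation; feed is the mean speed in m/s.
- arm.move_joints(angles): joint-space move.
- arm.grip(opening): finger opening in m; the grip force is fixed at half the most; returns when the fingers have stopped.
- arm.sleep(seconds).
- arm.solve_ik(position, orientation): joint angles nearest the present ones, or None.
- arm.snapshot(name): name is "scene" or "side" or "wrist"; returns the picture (400x640x3 uint8, red, green, blue); there is no depth.
- arm.get_calibration(name): a dict with "intrinsics" (3x3 intrinsics, pixels), "cam_to_world" (4x4, takes a point from camera to world coordinates). Camera axes: x right, y down, z forward; pixel columns grow to the right and rows downward; lengths in m; the calibration is good to about 2 mm. A picture is of the moment at which its call begins: read the wrist's pose just before it. get_calibration takes no time and is no camera call; for the wrist camera it gives the pose at the moment of the call.
A pose or a line that the arm cannot do raises arm.Unreachable and nothing moves.
- arm.sign_off(): hands the job in, once; it reports no verdict.
Readings, each from a call of its own:
- arm.current_t(): time.
- arm.current_joint_positions(): joint angles.
- arm.current_dq(): joint speeds.
- arm.current_tau(): joint torques, N m.
- arm.current_ee_pos(): TCP position.
- arm.current_tool_rot(): TCP orientation.
- arm.current_force(): force on the tool from outside, world axes, zero at the start.
- arm.current_torque(): the same for the moment, N m.
- arm.current_width(): finger opening in m.
Only numpy, scipy, OpenCV 4.12 (cv2) and the standard library are available. Lean on these libraries where they do the work, as an engineer would, in place of code of your own. Each camera call takes 0.05 s, during which the arm holds its last target.

## Working session

There is one attempt and no reset: what is moved stays moved. The work goes in short steps, each a Python script; the robot and the scene stay as the last script left them, time stands still between calls to the robot, and variables do not carry over. Pictures are saved under pics/ and viewed, and the job is handed in when it is done.

```bash
mkdir -p pics; ls
python3 - <<'E'
from rig import arm
import cv2, numpy as np
for n in("scene","side","wrist"):
    c=arm.get_calibration(n); im=arm.snapshot(n); cv2.imwrite(f"pics/{n}0.png",im[:,:,::-1]); print(n,np.round(c["intrinsics"],1).tolist(),np.round(c["cam_to_world"],3).tolist())
print(arm.current_t(),arm.grip_depth,arm.current_width(), np.round(arm.current_tool_rot(),3).tolist())
E
```

```text
pics
scene [[494.5, 0.0, 315.8], [0.0, 494.5, 190.9], [0.0, 0.0, 1.0]] [[-0.657, 0.627, -0.418, 1.021], [0.753, 0.556, -0.352, 0.424], [0.012, -0.547, -0.837, 1.118], [0.0, 0.0, 0.0, 1.0]]
side [[368.4, 0.0, 318.9], [0.0, 368.4, 196.9], [0.0, 0.0, 1.0]] [[0.73, -0.495, 0.472, 0.11], [-0.684, -0.518, 0.514, -0.464], [-0.01, -0.698, -0.716, 0.789], [0.0, 0.0, 0.0, 1.0]]
wrist [[299.0, 0.0, 321.4], [0.0, 299.0, 200.3], [0.0, 0.0, 1.0]] [[0.243, 0.928, 0.282, 0.073], [0.97, -0.232, -0.072, 0.627], [-0.001, 0.292, -0.957, 0.385], [0.0, 0.0, 0.0, 1.0]]
0.15 0.0188 0.09151029794134147 [[-0.97, 0.243, -0.0], [0.243, 0.97, -0.001], [0.0, -0.001, -1.0]]
```

View pics/scene0.png

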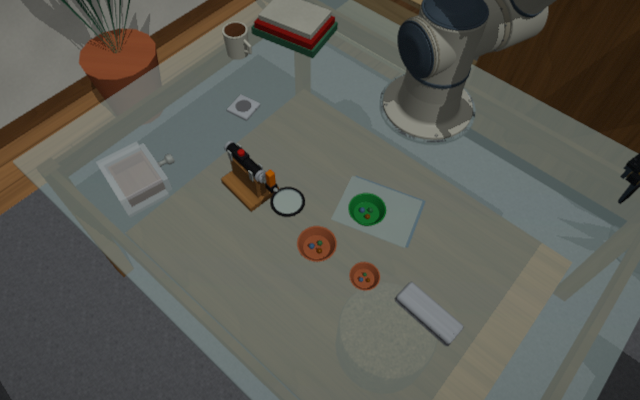

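View pics/side0.png

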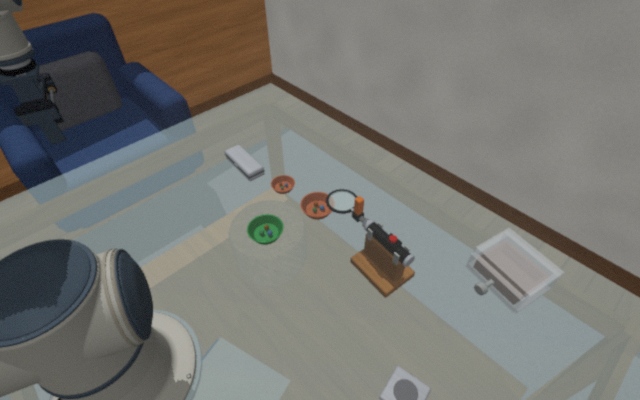

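View pics/wrist0.png

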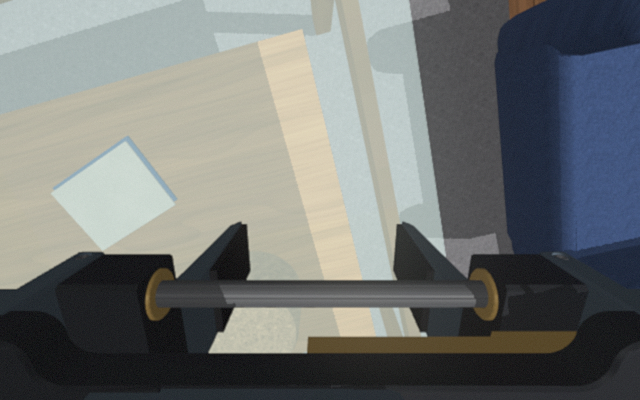

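Scene view: red button ≈(240,153), orange knob ≈(270,178), lens ≈(288,201), terracotta dish ≈(317,243). In the side view the button is ≈(393,239) and the knob ≈(359,205). Next I'll measure by colour.

```bash
cat > h.py <<'E'
import cv2, numpy as np
from rig import arm
def ray(n,u,v,c=None):
    c=c or arm.get_calibration(n);K=c["intrinsics"];T=np.array(c["cam_to_world"])
    d=T[:3,:3]@np.linalg.solve(K,[u,v,1.]);return T[:3,3],d/np.linalg.norm(d)
def onplane(n,u,v,z,c=None):
    o,d=ray(n,u,v,c);return o+d*(z-o[2])/d[2]
def tri(rs):
    A=sum(np.eye(3)-np.outer(d,d) for o,d in rs);b=sum((np.eye(3)-np.outer(d,d))@o for o,d in rs)
    return np.linalg.solve(A,b)
def blobs(im,lo,hi,mina=8):
    h=cv2.cvtColor(im,cv2.COLOR_RGB2HSV);m=cv2.inRange(h,lo,hi)
    n,l,s,c=cv2.connectedComponentsWithStats(m)
    return m,[(s[i].tolist(),c[i].round(2).tolist()) for i in range(1,n) if s[i][4]>=mina]
E
python3 - <<'E'
from h import *
for n,(x,y) in {"scene":(215,135),"side":(325,180)}.items():
    im=cv2.imread(f"pics/{n}0.png")[:,:,::-1].copy()
    for nm,lo,hi in (("red",(0,180,90),(5,255,255)),("red2",(174,150,80),(180,255,255)),("or",(8,200,120),(18,255,255))):
        print(n,nm,blobs(im,lo,hi)[1])
    cr=im[y:y+100,x:x+110]
    cv2.imwrite(f"pics/{n}c.png",cv2.resize(cr,None,fx=6,fy=6,interpolation=cv2.INTER_CUBIC)[:,:,::-1])
E
```

```text
scene red [([255, 17, 79, 27, 313], [296.05, 30.54]), ([238, 149, 6, 7, 34], [240.59, 151.68])]
scene red2 []
scene or [([266, 170, 8, 7, 37], [269.7, 173.11])]
side red []
side red2 []
side or []
```

View pics/scenec.png

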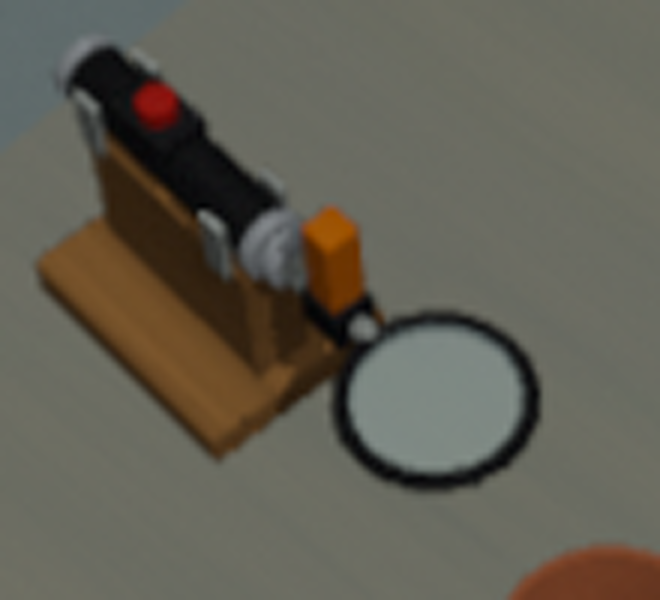

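View pics/sidec.png

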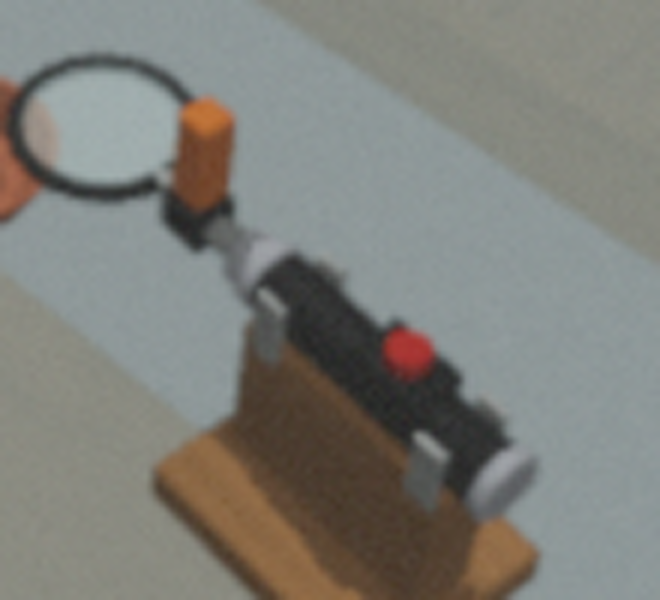

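Run:
```python
from h import *
P={"btn":((155,101),(409,350),.143),"knob":((331,224),(206,117),.172),"lens":((437,400),(103,126),.115)}
for k,(a,b,z) in P.items():
    a=((a[0]+.5)/6-.5+215,(a[1]+.5)/6-.5+135); b=((b[0]+.5)/6-.5+325,(b[1]+.5)/6-.5+180)
    A=onplane("scene",*a,z);B=onplane("side",*b,z)
    print(k,A.round(4),B.round(4),tri([ray("scene",*a),ray("side",*b)]).round(4))
im=cv2.imread("pics/scene0.png")[:,:,::-1].copy()
for nm,lo,hi in(("terra",(5,120,90),(13,230,255)),):
    for s,c in blobs(im,lo,hi,60)[1]: print(nm,s,c,onplane("scene",s[0]+s[2]/2,s[1]+s[3]/2,.028).round(3))
print(onplane("scene",317,243,.02),onplane("scene",430,312,.034),onplane("scene",243,106,.012), onplane("scene",378,210,.0))
```

```text
btn [ 0.5701 -0.2021  0.143 ] [ 0.5667 -0.2056  0.143 ] [ 0.5687 -0.2042  0.1399]
knob [ 0.5802 -0.0888  0.172 ] [ 0.5784 -0.0914  0.172 ] [ 0.5795 -0.0901  0.1702]
lens [ 0.5873 -0.0286  0.115 ] [ 0.5865 -0.0306  0.115 ] [ 0.5871 -0.0295  0.1137]
terra [79, 29, 77, 51, 2658] [118.04, 55.98] [ 0.505 -0.848  0.028]
terra [297, 226, 40, 36, 917] [315.2, 242.74] [0.592 0.071 0.028]
terra [350, 262, 30, 28, 548] [363.29, 275.02] [0.581 0.212 0.028]
[0.58697585 0.06652252 0.02      ] [0.55477304 0.37724825 0.034     ] [ 0.38442688 -0.40394623  0.012     ] [0.39915969 0.11673509 0.        ]
```

```bash
cat >> h.py <<'E'
BTN=np.array([.5685,-.2037]); D=np.array([.1056,.9944]); D/=np.linalg.norm(D)
R=np.array([[-D[1],D[0],0],[D[0],D[1],0],[0,0,-1.]])
E
python3 - <<'E'
from h import *
print(np.linalg.det(R), arm.solve_ik([*BTN,.26],R), arm.solve_ik([.59,.01,.14],R))
p=arm.current_ee_pos()
arm.move_l([p[0],p[1],.26],feed=.2)
arm.grip(0.0); 
arm.move_to([*BTN,.26],R)
print(arm.current_t(),arm.current_width(),arm.current_ee_pos())
arm.move_l([*BTN,.16],feed=.1)
print(arm.current_t(),arm.current_ee_pos(),arm.current_force())
for n in("scene","side"):
    im=arm.snapshot(n);x,y=(200,90) if n=="scene" else (325,150)
    cv2.imwrite(f"pics/{n}1.png",cv2.resize(im[y:y+120,x:x+130],None,fx=5,fy=5,interpolation=cv2.INTER_CUBIC)[:,:,::-1])
E
```

```text
1.0 [-2.53770959e+01  2.31550736e+01  7.41565268e+01 -2.54444375e-14
  8.26883996e+01 -1.09315307e+02] [-4.82587655e+00  2.82748554e+01  8.54751353e+01 -2.54444375e-14
  6.62500092e+01 -8.87640878e+01]
5.2167 0.00047929980473923915 [ 0.56870091 -0.20308597  0.25999831]
6.3667 [ 0.56886634 -0.20385861  0.16062691] [ 0.6624411  -0.03194107  2.5116509 ]
```

View pics/side1.png

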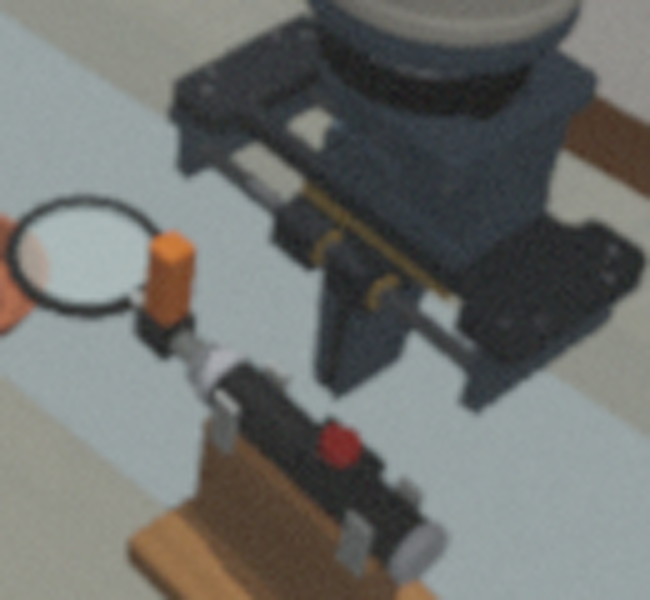

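View pics/scene1.png

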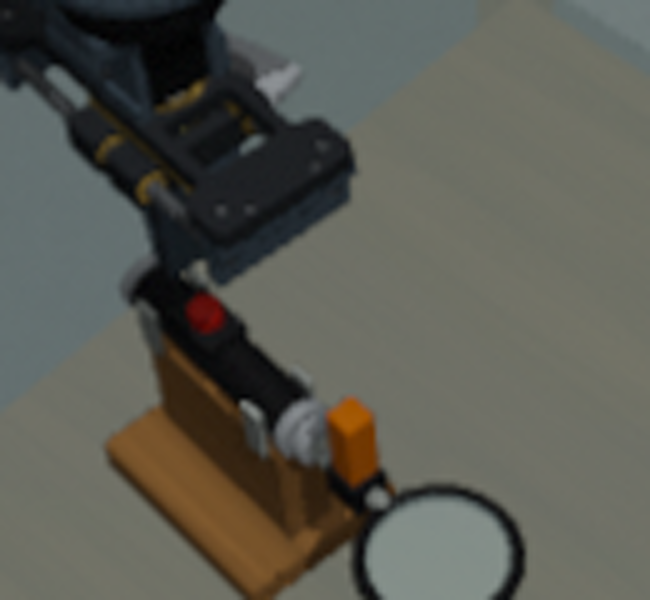

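Run:
```python
from h import *
p=arm.current_ee_pos();print(p,arm.current_force(),arm.current_t())
for n,(x,y) in (("scene",(200,90)),("side",(325,150))):
    c=arm.get_calibration(n);T=np.linalg.inv(c["cam_to_world"])
    for q in (p,[*BTN,.143]):
        q=T@np.r_[q,1];u=c["intrinsics"]@q[:3];u=u[:2]/u[2];print(n,u,((u-[x,y]+.5)*5-.5).round(0))
```

```text
[ 0.56884829 -0.20386079  0.16066485] [0.78518347 0.03366798 0.1993637 ] 6.4667
scene [239.42461428 146.30982773] [199. 284.]
scene [240.4063419  150.69235772] [204. 305.]
side [393.83480001 231.86926282] [346. 411.]
side [392.58741255 236.95120837] [340. 437.]
```

Run:
```python
from h import *
print(tri([ray("side",398,224),ray("scene",236.5,142)]))
for n,(x,y) in (("side",(365,190)),("scene",(205,100))):
    im=arm.snapshot(n); cv2.imwrite(f"pics/{n}2.png",cv2.resize(im[y:y+60,x:x+70],None,fx=10,fy=10,interpolation=cv2.INTER_CUBIC)[:,:,::-1])
im=arm.snapshot("wrist"); cv2.imwrite("pics/w2.png",im[:,:,::-1])
```

```text
[ 0.5752992  -0.20493019  0.18273332]
```

View pics/side2.png

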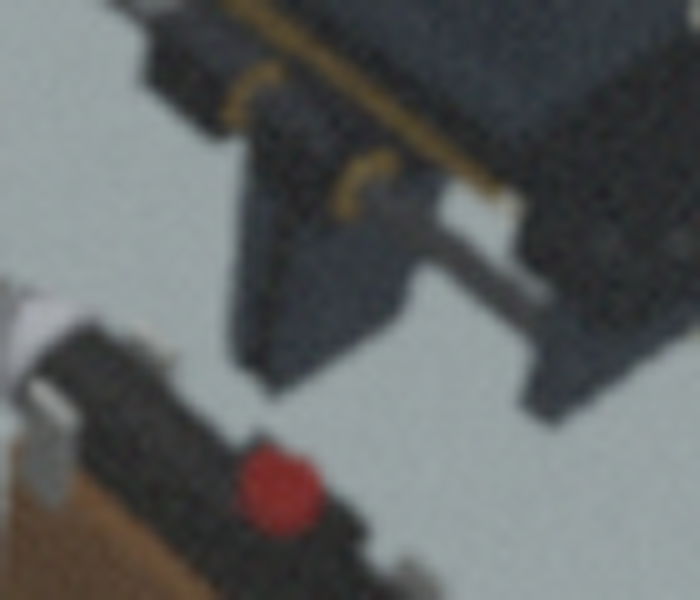

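View pics/scene2.png

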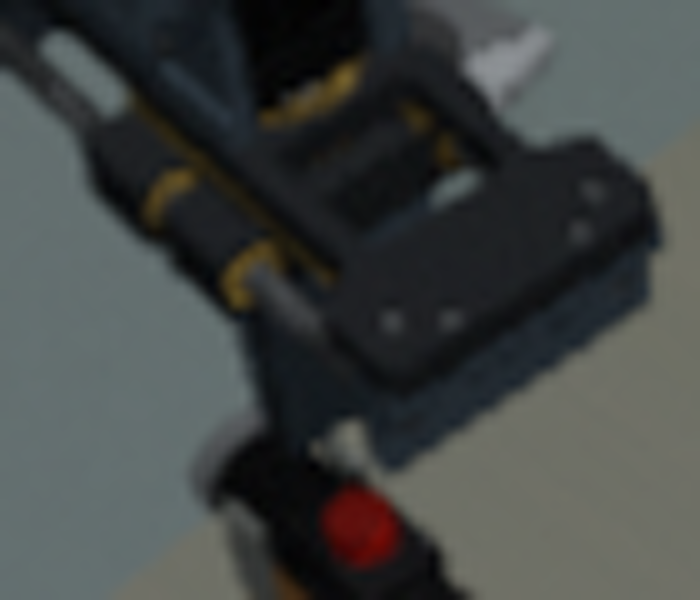

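View pics/w2.png

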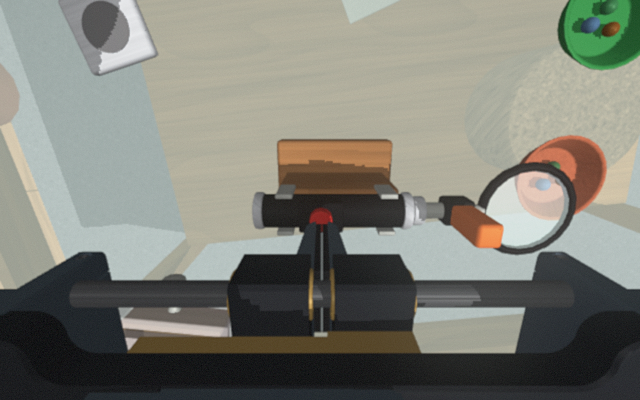

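Run:
```python
from h import *
c=arm.get_calibration("wrist");T=np.linalg.inv(c["cam_to_world"]);p=arm.current_ee_pos()
def pr(q):
    q=T@np.r_[q,1];u=c["intrinsics"]@q[:3];return (u[:2]/u[2]).round(1)
for dz in(0,.01,.02,.03): print(dz,pr(p+[0,0,dz]),pr(p+[-.016,0,dz]),pr(p+[.016,0,dz]))
print(pr([*BTN,.143]),pr([*(BTN+115*D/1000),.172]),pr([*(BTN+.175*D),.115]),c["cam_to_world"].round(3).tolist())
im=cv2.imread("pics/w2.png")[180:260,280:370];cv2.imwrite("pics/w2c.png",cv2.resize(im,None,fx=7,fy=7,interpolation=cv2.INTER_CUBIC))
```

```text
0 [320.3 229.1] [317.9 208. ] [322.7 249.4]
0.01 [320.3 234.8] [317.8 212.8] [322.7 255.8]
0.02 [320.2 241. ] [317.6 218. ] [322.8 262.8]
0.03 [320.2 247.8] [317.4 223.8] [322.8 270.6]
[320.5 220.2] [490.1 235.6] [524.2 208.8] [[0.105, 0.951, 0.29, 0.487], [0.994, -0.1, -0.031, -0.194], [-0.001, 0.292, -0.956, 0.359], [0.0, 0.0, 0.0, 1.0]]
```

View pics/w2c.png

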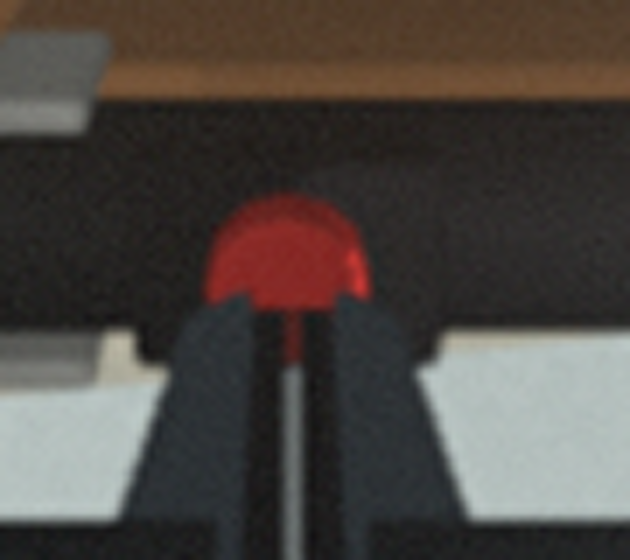

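The wrist view shows the closed tips straight over the button. All the cameras put the tips about 25 mm higher than the TCP reading says, so I'll go down on force feedback and let contact settle it.

Run:
```python
from h import *
f0=arm.current_force();t=arm.current_t();z=.150
arm.move_l([*BTN,z],feed=.06)
log=[]
while z>.128:
    z-=.0015; arm.move_l([*BTN,z],feed=.03)
    f=arm.current_force()-f0; log.append((round(z,4),round(arm.current_ee_pos()[2],4),f.round(1).tolist()))
    if f[2]>6: break
for l in log: print(l)
print(arm.current_t()-t,arm.current_t())
im=arm.snapshot("side"); x,y=365,190; cv2.imwrite("pics/side3.png",cv2.resize(im[y:y+60,x:x+70],None,fx=10,fy=10,interpolation=cv2.INTER_CUBIC)[:,:,::-1])
```

```text
(0.1485, np.float64(0.1485), [-0.2, -0.7, -0.0])
(0.147, np.float64(0.147), [0.3, 0.4, 0.6])
(0.1455, np.float64(0.1454), [1.5, 0.6, 0.3])
(0.144, np.float64(0.1439), [0.7, 0.5, 0.7])
(0.1425, np.float64(0.1424), [1.3, 0.1, 0.6])
(0.141, np.float64(0.1409), [-0.3, -0.4, -0.2])
(0.1395, np.float64(0.1394), [-0.0, 0.1, -0.6])
(0.138, np.float64(0.1379), [0.3, -0.2, -0.3])
(0.1365, np.float64(0.1364), [0.5, -0.3, 0.7])
(0.135, np.float64(0.1349), [0.0, -0.3, -0.4])
(0.1335, np.float64(0.1334), [0.2, -0.6, -0.1])
(0.132, np.float64(0.1319), [0.7, -1.4, -1.0])
(0.1305, np.float64(0.1304), [0.5, -0.0, 0.2])
(0.129, np.float64(0.1289), [0.2, 0.1, 0.2])
(0.1275, np.float64(0.1274), [1.0, -0.0, 0.4])
4.066599999999999 10.6833
```

View pics/side3.png

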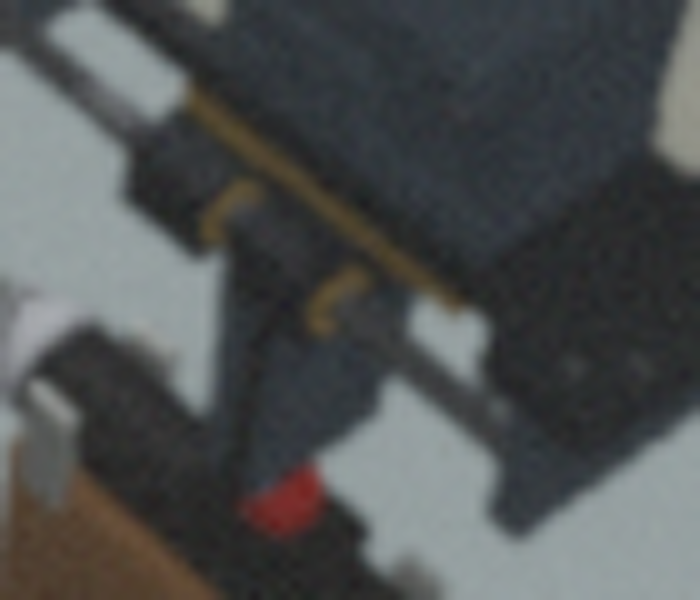

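Run:
```python
from h import *
f0=arm.current_force();t=arm.current_t();z=.1275
log=[]
while z>.100:
    z-=.0015; arm.move_l([*BTN,z],feed=.03)
    f=arm.current_force()-f0; log.append((round(z,4),round(arm.current_ee_pos()[2],4),f.round(1).tolist()))
    if f[2]>9: break
for l in log: print(l)
print(arm.current_t()-t,arm.current_t())
im=arm.snapshot("side"); x,y=365,190; cv2.imwrite("pics/side4.png",cv2.resize(im[y:y+60,x:x+70],None,fx=10,fy=10,interpolation=cv2.INTER_CUBIC)[:,:,::-1])
```

```text
(0.126, np.float64(0.1259), [-0.6, 0.7, 0.7])
(0.1245, np.float64(0.1244), [-0.6, 0.1, 0.2])
(0.123, np.float64(0.1229), [-0.7, 0.1, 0.7])
(0.1215, np.float64(0.1214), [-1.0, -0.2, 1.9])
(0.12, np.float64(0.1199), [-0.6, -0.2, 1.2])
(0.1185, np.float64(0.1184), [-0.5, -0.3, 1.3])
(0.117, np.float64(0.1169), [-0.6, -0.5, -0.5])
(0.1155, np.float64(0.1154), [-0.4, -0.1, 1.2])
(0.114, np.float64(0.1139), [-1.5, 0.6, 0.5])
(0.1125, np.float64(0.1123), [-0.9, -0.8, 1.1])
(0.111, np.float64(0.1109), [-0.6, 0.2, 0.7])
(0.1095, np.float64(0.1103), [-5.5, 2.5, 16.0])
3.0 13.7333
```

View pics/side4.png

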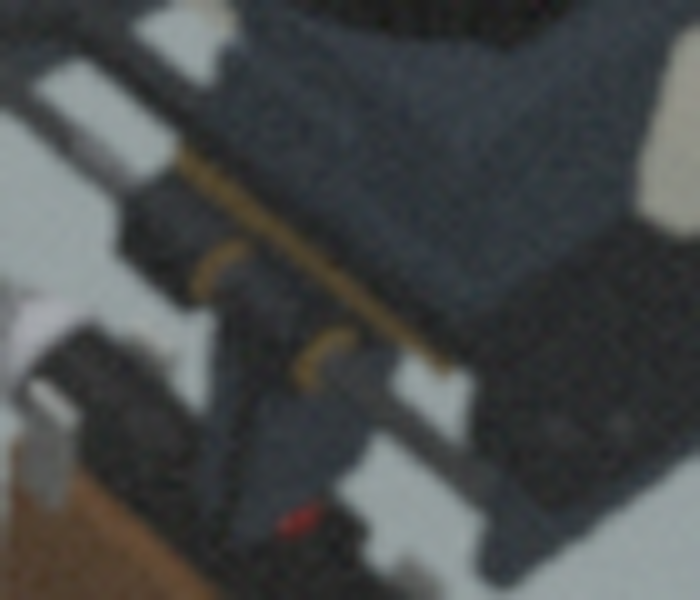

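Run:
```python
from h import *
im=arm.snapshot("wrist")[180:260,280:370];cv2.imwrite("pics/w5.png",cv2.resize(im,None,fx=7,fy=7,interpolation=cv2.INTER_CUBIC)[:,:,::-1])
x,y=205,100
im=arm.snapshot("scene"); cv2.imwrite("pics/scene5.png",cv2.resize(im[y:y+80,x:x+90],None,fx=7,fy=7,interpolation=cv2.INTER_CUBIC)[:,:,::-1])
print(arm.current_force(),arm.current_torque(),arm.current_ee_pos())
```

```text
[-4.91135589  1.34586701 14.74511351] [ 0.3371421   0.80834588 -0.03551795] [ 0.56858495 -0.20373364  0.11031925]
```

View pics/w5.png

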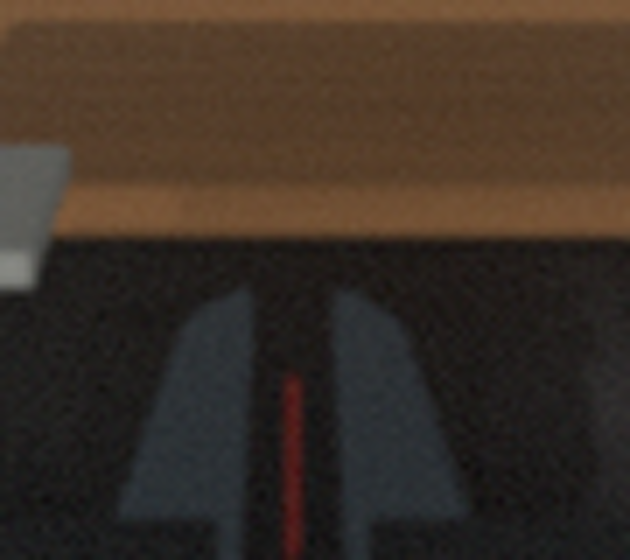

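View pics/scene5.png

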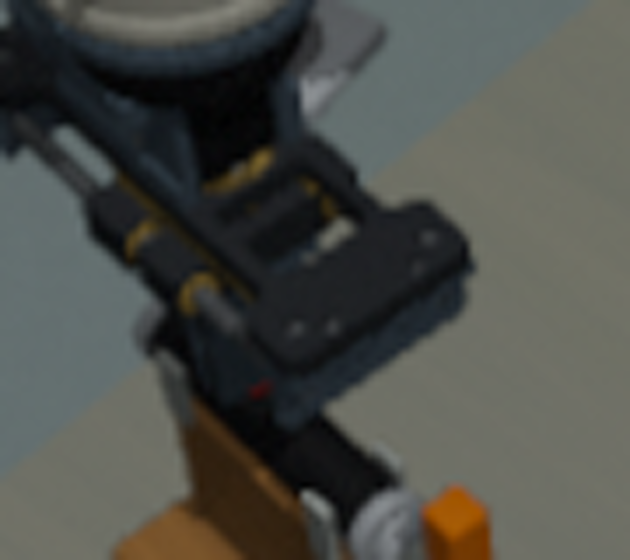

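Run:
```python
from h import *
arm.move_l([*BTN,.1089],feed=.03); print(arm.current_force().round(1),arm.current_ee_pos().round(4))
arm.move_l([*BTN,.165],feed=.15)
x,y=205,100
for n,(x,y) in (("side",(365,190)),("scene",(205,120))):
    im=arm.snapshot(n); cv2.imwrite(f"pics/{n}6.png",cv2.resize(im[y:y+60,x:x+70],None,fx=10,fy=10,interpolation=cv2.INTER_CUBIC)[:,:,::-1])
im=arm.snapshot("wrist");cv2.imwrite("pics/w6.png",cv2.resize(im[180:260,280:370],None,fx=7,fy=7,interpolation=cv2.INTER_CUBIC)[:,:,::-1])
print(arm.current_t(),arm.current_force().round(1))
```

```text
[-6.9  2.7 23.5] [ 0.5687 -0.2038  0.1103]
14.8083 [-0.6  0.6 -0.6]
```

View pics/w6.png

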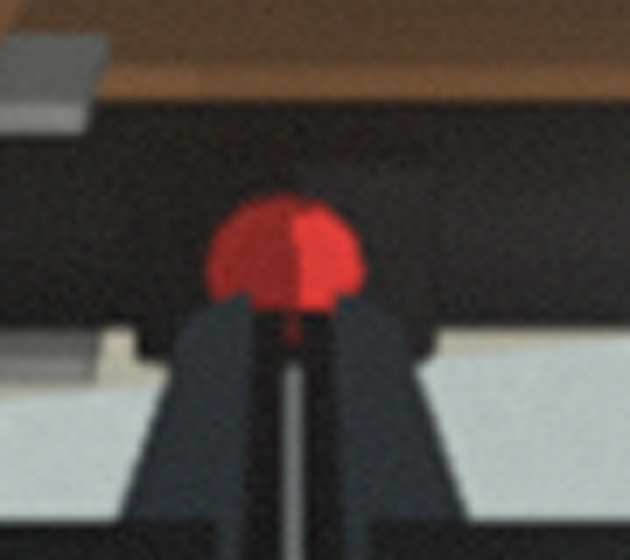

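View pics/side6.png

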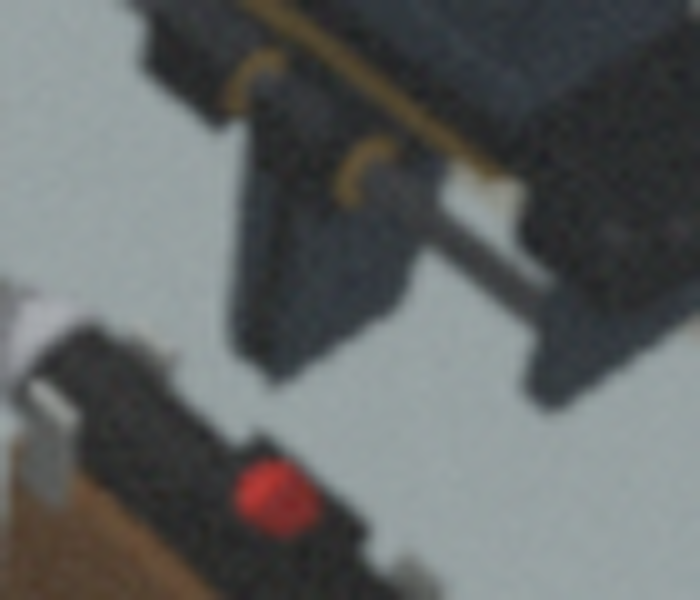

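The button is down: its side wall has disappeared in the wrist and side views, and it hit a hard stop at 23 N. That contact puts the real fingertips about 26.7 mm above the TCP reading, so I'll use that offset for the knob.

Run:
```python
from h import *
K=[.5785,-.0887]
arm.grip(.046)
arm.move_l([*K,.168],feed=.15)
print(arm.current_t(),arm.current_width())
im=arm.snapshot("wrist");cv2.imwrite("pics/w7.png",im[:,:,::-1])
im=arm.snapshot("side"); x,y=310,140;cv2.imwrite("pics/side7.png",cv2.resize(im[y:y+100,x:x+110],None,fx=6,fy=6,interpolation=cv2.INTER_CUBIC)[:,:,::-1])
```

```text
16.55 0.045485427977214075
```

View pics/w7.png

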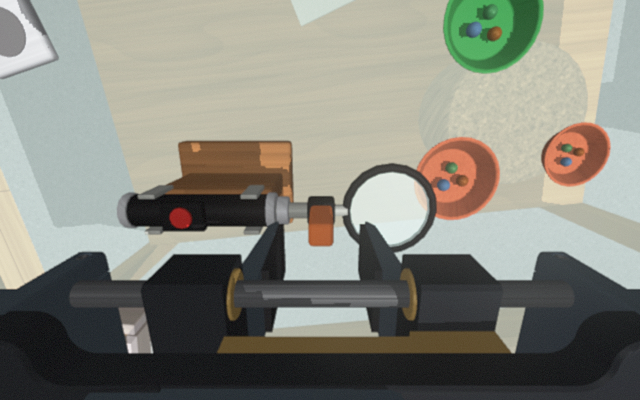

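View pics/side7.png

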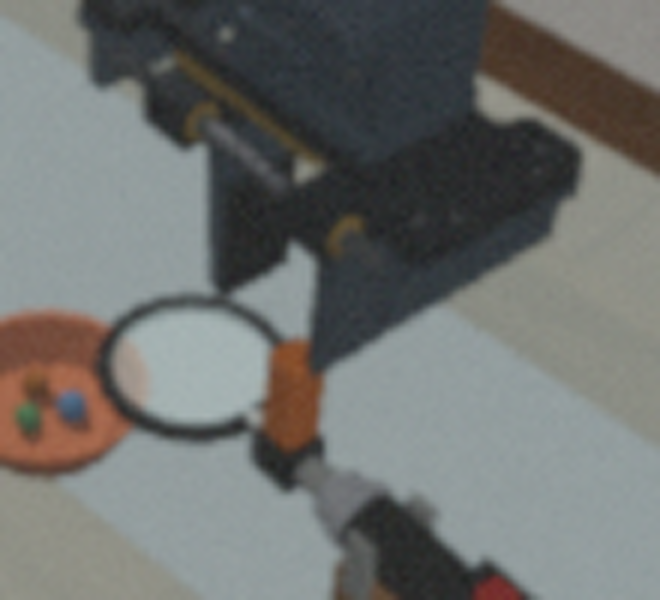

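Wrist view: the knob (col 320) sits centred between the fingers (283 and 362). I'll lower with a force guard and grip.

Run:
```python
from h import *
K=[.5785,-.0887]
f0=arm.current_force(); 
for z in (.15,.135,.124,.117,.112):
    arm.move_l([*K,z],feed=.08); f=arm.current_force()-f0; print(z,f.round(1))
    if abs(f).max()>6: break
else:
    arm.grip(.005); print(arm.current_width(),(arm.current_force()-f0).round(1))
print(arm.current_t())
im=arm.snapshot("wrist");cv2.imwrite("pics/w8.png",im[:,:,::-1])
im=arm.snapshot("side"); x,y=310,140;cv2.imwrite("pics/side8.png",cv2.resize(im[y:y+100,x:x+110],None,fx=6,fy=6,interpolation=cv2.INTER_CUBIC)[:,:,::-1])
```

```text
0.15 [ 1.   0.5 -0. ]
0.135 [1.1 1.7 0.2]
0.124 [1.  0.7 0. ]
0.117 [-0.2  0.2  0.9]
0.112 [1.4 1.3 0.2]
0.017969379219361366 [ 0.8 -2.4  0.4]
18.6833
```

View pics/w8.png

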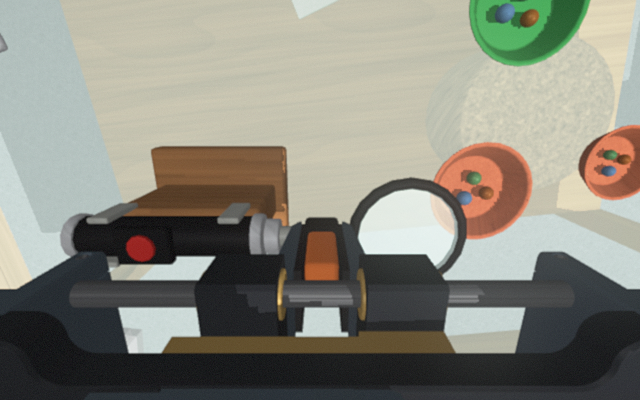

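View pics/side8.png

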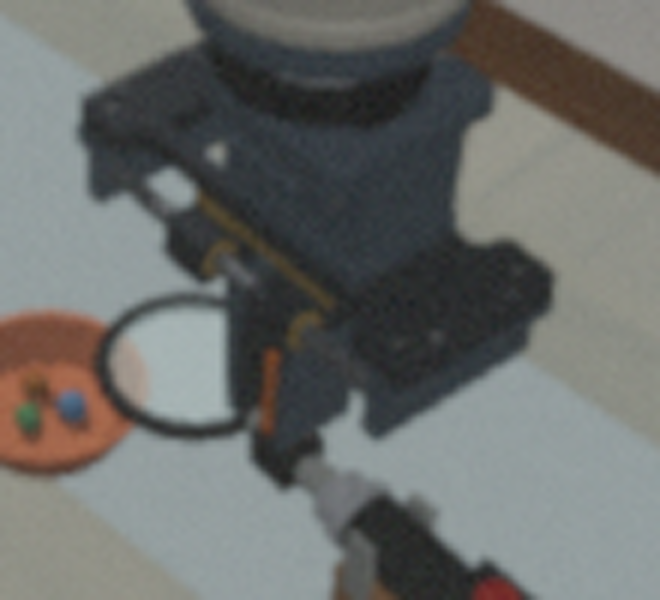

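Gripped, with an 18.0 mm opening matching the knob. Next is the pull along the axis while watching the force.

Run:
```python
from h import *
p0=arm.current_ee_pos(); f0=arm.current_force()
D3=np.r_[D,0]; L=np.array([-D[1],D[0],0])
for s in (.02,.04,.047,.054,.065,.08,.092,.096,.098,.0995,.101,.1025,.104):
    arm.move_l(p0+s*D3,feed=.06); q=arm.current_ee_pos()-p0; f=arm.current_force()
    print(s,"act",round(q@D3,4),"F",round(f@D3,1),"lat",round(f@L,1),"z",round(f[2],1),"w",round(arm.current_width(),4))
    if s>.09 and f@D3<-15 or abs(f).max()>25: break
print(arm.current_t())
im=arm.snapshot("wrist");cv2.imwrite("pics/w9.png",im[:,:,::-1])
im=arm.snapshot("scene");cv2.imwrite("pics/scene9.png",cv2.resize(im[120:290,200:400],None,fx=3.5,fy=3.5,interpolation=cv2.INTER_CUBIC)[:,:,::-1])
im=arm.snapshot("side"); x,y=290,140;cv2.imwrite("pics/side9.png",cv2.resize(im[y:y+120,x:x+130],None,fx=5,fy=5,interpolation=cv2.INTER_CUBIC)[:,:,::-1])
```

```text
0.02 act 0.0204 F -3.5 lat 0.1 z 0.2 w 0.0178
0.04 act 0.04 F -3.9 lat 0.7 z -1.3 w 0.018
0.047 act 0.0469 F -4.0 lat -0.6 z -0.3 w 0.0176
0.054 act 0.0536 F -6.0 lat 0.1 z -0.9 w 0.0178
0.065 act 0.0646 F -6.1 lat 0.5 z -0.8 w 0.0179
0.08 act 0.0795 F -7.2 lat 0.3 z -1.3 w 0.0181
0.092 act 0.0914 F -7.3 lat 0.3 z -0.6 w 0.018
0.096 act 0.0953 F -7.5 lat -0.0 z -1.6 w 0.0176
0.098 act 0.0972 F -8.2 lat -0.2 z -1.0 w 0.0179
0.0995 act 0.0987 F -7.5 lat 0.4 z -1.9 w 0.0181
0.101 act 0.0992 F -14.2 lat -0.5 z -2.4 w 0.0181
0.1025 act 0.0994 F -25.7 lat -0.1 z -4.9 w 0.0179
22.6167
```

View pics/w9.png

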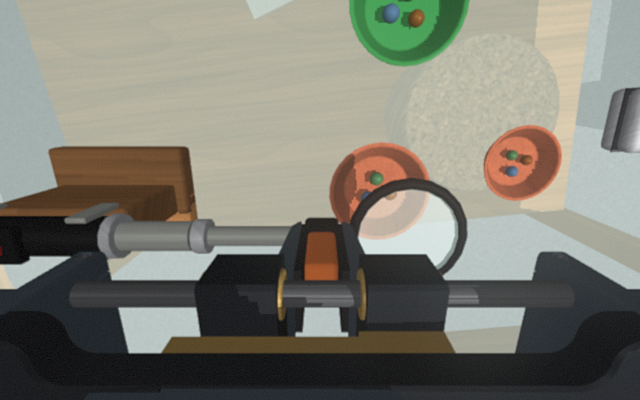

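View pics/scene9.png

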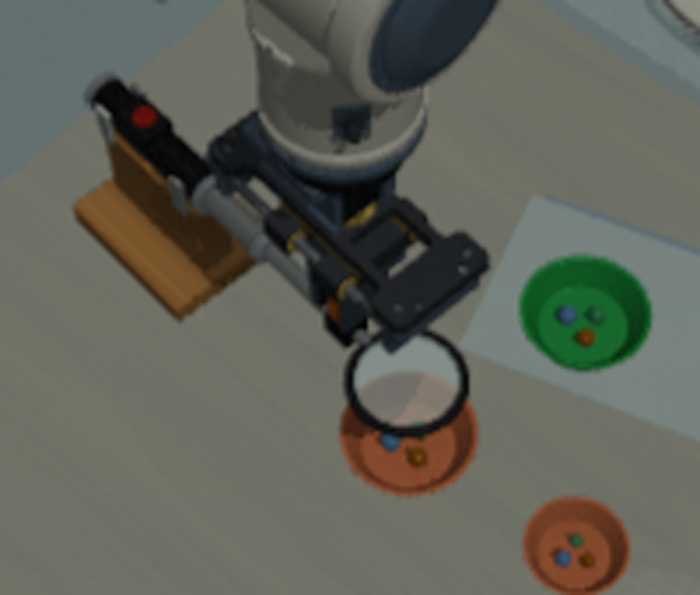

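View pics/side9.png

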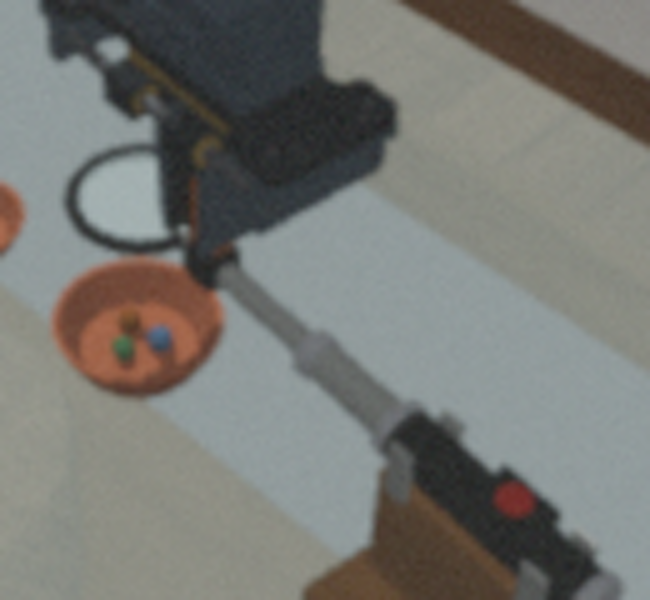

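Both tubes are out against a hard stop, and the force rises from 8 N to 26 N there. I'll ease the pull a little, check that it's still, and hand in.

Run:
```python
from h import *
p=arm.current_ee_pos(); D3=np.r_[D,0]
print(p.round(4),arm.current_force()@D3)
# commanded was p+~3.1mm; ease to ~+1.9mm
arm.move_l(p+.0019*D3,feed=.02)
for i in range(3):
    arm.sleep(.4); q=arm.current_ee_pos(); print(((q-p)@D3).round(5),(arm.current_force()@D3).round(1),abs(arm.current_dq()).max().round(3),round(arm.current_width(),4))
im=arm.snapshot("scene"); 
print(arm.current_t())
b=blobs(im,(5,120,90),(13,230,255),60)[1]; print(b)
cv2.imwrite("pics/scene10.png",im[:,:,::-1])
```

```text
[0.5889 0.01   0.1116] -26.333234587354266
-0.0001 -16.5 0.034 0.0177
-0.0001 -15.8 0.097 0.0178
-7e-05 -15.4 0.077 0.0176
24.2667
[([79, 29, 78, 51, 2692], [118.1, 56.0]), ([297, 234, 39, 28, 457], [316.3, 250.96]), ([350, 262, 30, 28, 566], [363.42, 275.05])]
```

View pics/scene10.png

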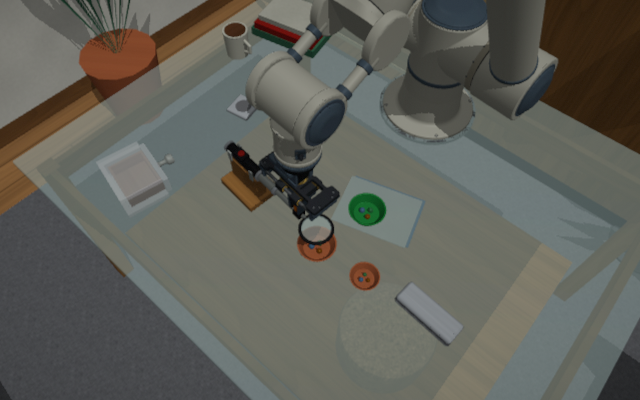

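Still, at the second stop with 15 N of hold. The dish (left edge col 297, bottom row 262), the charger ≈(240,105) and the case ≈(430,312) are all where they were.

```bash
python3 -c "
from rig import arm
arm.sign_off();print(arm.current_t())"
```

```text
the job is handed in; nothing more can be done
the job is handed in; nothing more can be done
```

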